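Clear the offcuts off the machined disc and hold it up level for inspection

ROBOT

A 6-joint arm with a two-finger parallel gripper is mounted at the origin on the work surface. World frame = base frame: x ahead of the robot, y to its left, z up, the work surface at z = 0. Lengths are in m, angles in rad, forces in N, time in s.
With the tool pointing down it reaches from about 0.3 to 0.825 m from the base axis. Payload 5.4 kg.
Tool frame: the origin (TCP) lies between the finger pads, 19 mm behind the fingertips; this is the grasp point; z points along the fingers, y is the line along which they close (so a half turn about z gives the same grasp; the last joint's range is limited). The gripper opens to 92 mm and grips with 3 to 60 N. Pads are 20 mm wide; open, the fingers measure 128 mm over their backs; the gripper's body (75 mm by 189 mm) begins 69 mm behind the grasp point.
Start: joints at [-1.386, 0.158, 1.597, -0, 1.386, -0.21], TCP at [0.221, -0.531, 0.233] pointing down, gripper open.
Joint ranges: [-2.91, 2.91], [-0.94, 2.29], [0.18, 2.7], [-1.29, 4.43], [0.17, 2.64], [-3, 3]. Speed limits (rad/s): [2.57, 2.57, 3.14, 3.14, 3.14, 3.14].

INTERFACE

Orientations are given as a 3x3 rotation matrix whose columns are the frame's x, y, z axes.
In Python, from bench import bot, claw, planner, observe, vision, order gives the robot as it stands. The module is installed in compiled form; this text tells all that it offers. Calls block until the motion is done:
- bot.move_pose(position, orientation): joint-space move of the TCP to a pose.
- bot.movel(position, rot=None, speed=0.15, f_stop=None): straight line of the TCP; rot=None keeps the orientation; speed is the mean speed in m/s. With f_stop (N) it stops when the force on the tool has changed by that much, and returns True; else False.
- bot.set_joints(angles): joint-space move.
- claw.gripper_open() and claw.grab(grasp_force=None): open the fingers fully, or close them until they stop; grasp_force is the grip in N (None keeps the last).
- bot.dwell(seconds).
- planner.solve_ik(position, orientation): joint angles nearest the present ones, or None.
- observe(): the state.
- vision.get_image(name): name is "scene" or "top" or "wrist"; returns the picture (420x560x3 uint8, red, green, blue); there is no depth.
- vision.calibration(name): a dict with "vfov" (degrees; the focal length in pixels is half the picture's height over the tangent of half this angle, whatever the lens; pixels are square), "cx", "cy" (the principal point, pixels), "eye" and "orientation" of the camera in the world; the wrist camera has in their place "hand_eye" (4x4, takes a point from camera to tool coordinates, whose origin is the TCP and whose axes are the flange's). Camera axes: x right, y down, z forward; pixel columns grow to the right and rows downward; lengths in m; the calibration is good to about 2 mm. A picture is of the moment at which its call begins: read the wrist's pose just before it. calibration takes no time and is no camera call.
A pose or a line that the arm cannot do raises bot.PlanningError and nothing moves.
- order.job_done(): hands the job in; it is judged then, once.
The state is a dict: "time_s": time; "joints": joint angles; "qd": joint speeds; "effort": joint torques, N m; "ee_pos": TCP position; "orientation": TCP orientation; "ft_force": force on the tool from outside, world axes, zero at the start; "moment": the same for the moment, N m; "finger_gap": opening from 0.0 (shut) to 1.0 (fully open); "finger_force": force on a finger pad.
Only numpy, scipy, OpenCV 4.12 (cv2) and the standard library are available. Lean on these libraries where they do the work, as an engineer would, in place of code of your own. Each camera call takes 0.05 s, during which the arm holds its last target. There are 200 camera calls.

TASK

Clear the two steel offcuts off the hubbed aluminium disc that lies on the plywood block, without tipping the disc, and put them into the low open scrap bin that stands beside the block. Only then take the disc by its hub, lift it straight up until it hangs level about 10 cm clear of the block, and finish while holding it there, steady: do not put it down or let go. Leave everything else on the bench where it is.

Things in the scene. Friction and masses are not known exactly. Their poses are not given: they have to be found in the camera images.
- block: fixed plywood block, 110 x 110 x 40 mm high, on the bench, to the left or right of the bin; origin at the centre of its underside. The disc rests centred on it.
- disc: machined aluminium disc, 160 mm diameter, 7 mm thick, lying flat on the block, loose, about 0.4 to 0.6 kg, balanced about its centre; an upright round hub of 32 mm diameter rises from its centre to 52 mm above the disc's underside (45 mm above its upper face). Origin at the centre of the underside; z along the hub.
- hub (a point): point on the hub's axis at a good height to grip it, 35 mm above the disc's underside (28 mm above its upper face, 17 mm below the hub's top)
- bar_end: loose solid steel bar offcut, 32 mm (its x) x 20 mm (its y) x 18 mm high, 85 g, lying on the disc's upper face about 50 mm from the hub's axis, its long side roughly pointing at the hub; origin at the centre of its underside
- channel_end: loose steel channel offcut (U section, open upward), 30 mm (its x) x 24 mm (its y) x 20 mm high, base and sides 6 mm thick, 65 g, lying on the disc's upper face across the hub from the bar offcut, its channel roughly pointing at the hub; origin at the centre of its underside
- bin: fixed low open scrap bin, outside 150 mm (its x) x 180 mm (its y) x 65 mm high, walls and floor 5 mm; a few small fixed scraps up to 17 mm high lie in three of its corners, the middle of its floor is free. Origin at the centre of its underside.
- screwdriver: bystander: screwdriver 190 mm long lying on the bench between block and bin, up to about 30 mm high, handle to its -x
- hammer: bystander: hammer 270 mm long lying on the bench to the left, handle to its -x
- glue: bystander: standing bottle, 40 mm diameter, 120 mm tall, near the far edge; origin at its underside
- tape: bystander: ring-shaped roll, 100 mm diameter, 25 mm high, flat on the bench near the far edge; origin at its underside
- cover: bystander: second aluminium disc, flat, 160 mm diameter, 7 mm thick, with no hub, lying straight on the bench to the right
- pine: bystander: pine scrap 90 x 45 x 35 mm lying on the bench to the right
- flange: bystander: turned steel flange, 68 mm diameter, 30 mm high, on the bench between block and bin, near the robot; origin at its underside

How it is judged:
By the outcome, as a careful person would: the job done as asked, in the order asked, and still so for the second after the job is handed in, while the arm keeps its last pose, push and grip.
It also fails if it takes over 72 s, if anything falls off the work surface, if the arm or the gripper's body presses on something with over 40 N, if the wrist force passes 120 N, or if a joint passes its speed limit or range.

## Working session

There is one attempt and no reset: what is moved stays moved. The work goes in short steps, each a Python script; the robot and the scene stay as the last script left them, time stands still between calls to the robot, and variables do not carry over. Pictures are saved under pics/ and viewed, at most 10 in all, crops included, and the job is handed in when it is done.

```bash
mkdir -p pics; python3 - <<'E'
from bench import bot, claw, planner, observe, vision, order
import cv2
for n in ("scene","top"):
    im=vision.get_image(n); cv2.imwrite(f"pics/{n}0.png",im[:,:,::-1])
    print(n,vision.calibration(n))
print(vision.calibration("wrist")); s=observe(); print(s["time_s"],s["ee_pos"],s["orientation"],s["ft_force"])
E
```

```text
scene {'vfov': 47.77034777416148, 'cx': 275.45306723881015, 'cy': 220.04249254393235, 'eye': array([ 1.14244543, -0.13524727,  1.07567061]), 'orientation': array([[ 0.19176405,  0.85121311, -0.48853126],
       [ 0.98134285, -0.15926049,  0.10771402],
       [ 0.01388386, -0.50007234, -0.86587233]])}
top {'vfov': 46.60500970853148, 'cx': 270.7093811378452, 'cy': 203.72783112189447, 'eye': array([ 0.33729112, -0.00904087,  1.34253892]), 'orientation': array([[ 0.00334   , -0.98119803,  0.19297479],
       [-0.99998713, -0.00254021,  0.00439181],
       [-0.00381904, -0.19298698, -0.98119389]])}
{'vfov': 69.07457776395854, 'cx': 279.4875370389071, 'cy': 212.5928132492433, 'hand_eye': array([[ 5.42496400e-04, -9.57587770e-01, -2.88141230e-01,
         8.11346010e-02],
       [ 9.99999450e-01,  7.78018447e-04, -7.02866603e-04,
        -1.60989484e-04],
       [ 8.97235656e-04, -2.88140690e-01,  9.57587666e-01,
        -1.51192419e-01],
       [ 0.00000000e+00,  0.00000000e+00,  0.00000000e+00,
         1.00000000e+00]])}
0.1 [ 0.22103555 -0.53025436  0.23244042] [[ 9.23063081e-01  3.84648471e-01 -3.20038401e-04]
 [ 3.84648465e-01 -9.23061722e-01  1.61709895e-03]
 [ 3.26599439e-04 -1.61578662e-03 -9.99998641e-01]] [-0.1790077   1.06019539 -0.35744163]
```

View pics/top0.png

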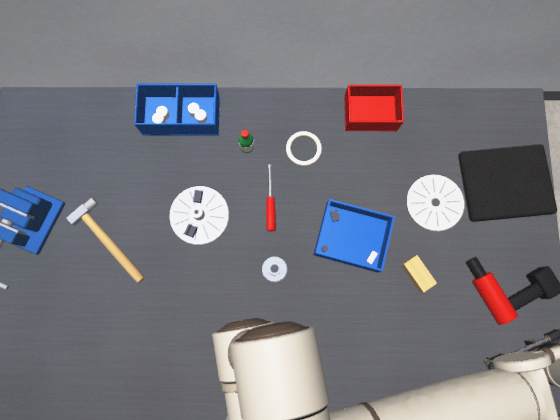

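View pics/scene0.png

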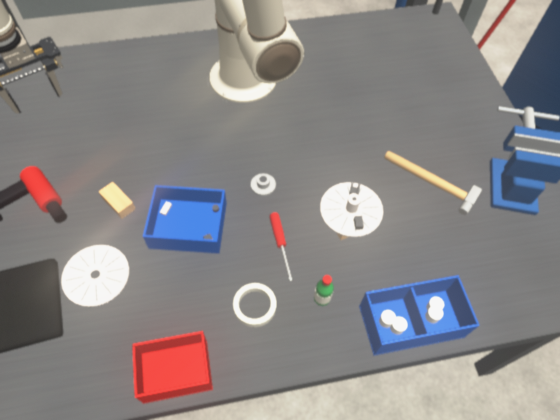

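The top view shows the disc at about (198,214), with dark offcuts at (197,196) and (191,231). The bin is at (354,236), with scraps in three corners; the flange is at (274,268) and the screwdriver at (270,200). In the scene view the disc is at (352,208) with the hub top near (353,198), and the bin at (186,220).

```bash
cat > h.py <<'E'
from bench import bot, claw, planner, observe, vision, order
import numpy as np, cv2
def cam(n, st=None):
    c=vision.calibration(n); f=210/np.tan(np.radians(c["vfov"])/2)
    if n=="wrist":
        T=c["hand_eye"]; R=st["orientation"]@T[:3,:3]; e=st["ee_pos"]+st["orientation"]@T[:3,3]
    else: R=c["orientation"]; e=c["eye"]
    return np.array(e),np.array(R),f,c["cx"],c["cy"]
def ray(C,p):
    e,R,f,cx,cy=C; d=R@np.array([(p[0]-cx)/f,(p[1]-cy)/f,1.]); return e,d/np.linalg.norm(d)
def plane(C,p,z):
    e,d=ray(C,p); return e+d*(z-e[2])/d[2]
def tri(obs):  # [(C,p),...] -> point, residual
    A=np.zeros((3,3)); b=np.zeros(3); rs=[ray(C,p) for C,p in obs]
    for e,d in rs: M=np.eye(3)-np.outer(d,d); A+=M; b+=M@e
    x=np.linalg.solve(A,b)
    return x,max(np.linalg.norm(np.cross(x-e,d)) for e,d in rs)
def proj(C,X):
    e,R,f,cx,cy=C; q=R.T@(np.array(X)-e); return np.array([cx+f*q[0]/q[2],cy+f*q[1]/q[2]])
def down(a):  # tool x at world angle a
    c,s=np.cos(a),np.sin(a); return np.array([[c,s,0],[s,-c,0],[0,0,-1.]])
def shot(name):
    st=observe(); im=vision.get_image("wrist"); cv2.imwrite(f"pics/{name}.png",im[:,:,::-1])
    np.savez(f"pics/{name}.npz",p=st["ee_pos"],R=st["orientation"]); return im,cam("wrist",st)
def load(name):
    z=np.load(f"pics/{name}.npz"); return cv2.imread(f"pics/{name}.png")[:,:,::-1],cam("wrist",dict(ee_pos=z["p"],orientation=z["R"]))
E
python3 - <<'E'
from h import *
t=cv2.imread("pics/top0.png"); s=cv2.imread("pics/scene0.png"); T=cam("top");S=cam("scene")
def blob(im,lo,hi,roi):
    x0,y0,x1,y1=roi; m=cv2.inRange(cv2.cvtColor(im[y0:y1,x0:x1],cv2.COLOR_BGR2HSV),lo,hi)
    cs=max(cv2.findContours(m,0,2)[0],key=cv2.contourArea); return cs.reshape(-1,2).astype(np.float32)+[x0,y0]
cs={}
for n,im,C,rd,rb in(("top",t,T,(150,170,245,260),(305,190,405,280)),("scene",s,S,(300,170,400,250),(135,175,235,260))):
    d=blob(im,(0,0,130),(180,60,255),rd); h=cv2.convexHull(d.astype(np.float32)); e=cv2.fitEllipse(h); print(n,"disc",e,plane(C,e[0],.047))
    cs[n]=e[0]
    b=blob(im,(100,120,40),(130,255,255),rb); r=cv2.minAreaRect(b.astype(np.float32)); print("bin",r); 
    for q in cv2.boxPoints(r): print(plane(C,q,.065))
    cs[n+"b"]=r[0]
print(tri([(T,cs["top"]),(S,cs["scene"])]),tri([(T,cs["topb"]),(S,cs["sceneb"])]))
for p in((197,196),(191,231)): print(plane(T,p,.065))
for p in((198,212),): print(plane(T,p,.092))
E
```

```text
top disc ((198.67697143554688, 214.8526153564453), (58.692588806152344, 60.83253479003906), 58.98723220825195) [0.56100132 0.1909702  0.047     ]
bin ((354.56024169921875, 235.38360595703125), (71.16657257080078, 58.627830505371094), 14.826478958129883)
[ 0.45316324 -0.11351757  0.065     ]
[ 0.60472531 -0.15565225  0.065     ]
[ 0.5558033 -0.3372471  0.065    ]
[ 0.40648606 -0.29142109  0.065     ]Traceback (most recent call last):
  File "<stdin>", line 8, in <module>
cv2.error: OpenCV(4.12.0) /io/opencv/modules/imgproc/src/shapedescr.cpp:361: error: (-201:Incorrect size of input array) There should be at least 5 points to fit the ellipse in function 'fitEllipseNoDirect'
```

```bash
python3 - <<'E'
from h import *
print(max([abs(x) for x in observe()["qd"]]))
for a in np.radians([-90,0,18,90,110,180]):
    print(np.degrees(a),planner.solve_ik([.561,.191,.22],down(a)))
bot.move_pose([.54,.17,.235],down(0.33)); bot.dwell(.3); a,_=shot("w1"); print(observe()["time_s"])
bot.move_pose([.58,.22,.235],down(0.33)); bot.dwell(.3); b,_=shot("w2"); print(observe()["time_s"])
E
```

```text
0.0021241060608850086
-90.0 None
0.0 [ 1.24426654e-01  2.13232171e-01  1.56095141e+00 -4.44089210e-16
  1.36740907e+00  1.69522298e+00]
18.0 [ 1.24426654e-01  2.13232171e-01  1.56095141e+00 -4.44089210e-16
  1.36740907e+00  1.38106372e+00]
90.0 [ 1.24426654e-01  2.13232171e-01  1.56095141e+00 -4.44089210e-16
  1.36740907e+00  1.24426654e-01]
110.0 [ 1.24426654e-01  2.13232171e-01  1.56095141e+00 -4.44089210e-16
  1.36740907e+00 -2.24639197e-01]
180.0 [ 1.24426654e-01  2.13232171e-01  1.56095141e+00 -4.44089210e-16
  1.36740907e+00 -1.44636967e+00]
3.1667
3.8833
```

View pics/w1.png

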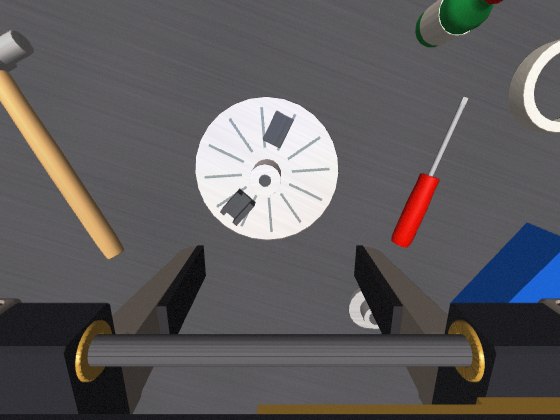

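View pics/w2.png

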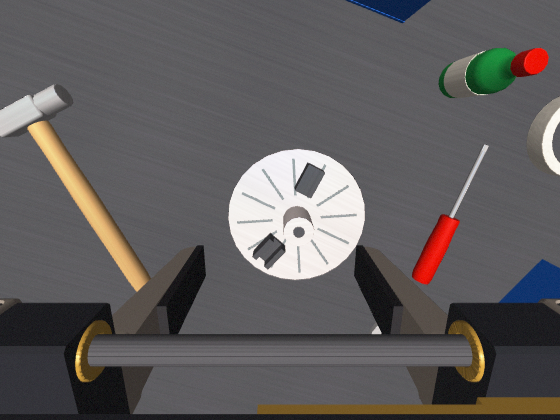

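w1 shows the disc at (267,168), the bar at (279,129), the channel at (238,207) and the hub top at (265,179). w2 has them at (297,214), (310,180), (268,250) and (298,231). The offcuts need a magnified look to find the top-face edges.

```bash
python3 - <<'E'
from h import *
out=[]
for n,ps in(("w1",((279,129),(238,207))),("w2",((310,180),(268,250)))):
    im=cv2.imread(f"pics/{n}.png")
    out.append(np.hstack([cv2.resize(im[y-25:y+25,x-30:x+30],(390,290),interpolation=cv2.INTER_CUBIC) for x,y in ps]))
cv2.imwrite("pics/crop.png",np.vstack(out))
for n,c in(("w1",(267,168)),("w2",(297,214))):
    im,C=load(n); hsv=cv2.cvtColor(im,cv2.COLOR_RGB2HSV)
    m=cv2.inRange(hsv,(0,0,165),(180,60,255)); m=cv2.morphologyEx(m,cv2.MORPH_CLOSE,np.ones((3,3)))
    k=[q for q in cv2.findContours(m,0,2)[0] if cv2.pointPolygonTest(q,c,False)>=0][0]
    e=cv2.fitEllipse(cv2.convexHull(k)); print(n,"disc",e,plane(C,e[0],.047))
    g=cv2.cvtColor(im,cv2.COLOR_RGB2GRAY); dm=np.zeros_like(g); cv2.ellipse(dm,e,255,-1)
    d=cv2.inRange(g,0,120)&dm
    for k in cv2.findContours(d,0,2)[0]:
        if cv2.contourArea(k)>30:
            r=cv2.minAreaRect(k); print(" dark",cv2.contourArea(k),r)
    circ=cv2.HoughCircles(cv2.resize(g,None,fx=3,fy=3,interpolation=cv2.INTER_CUBIC)[3*c[1]-30:3*c[1]+120,3*c[0]-90:3*c[0]+90],cv2.HOUGH_GRADIENT,1,60,param1=100,param2=15,minRadius=30,maxRadius=60)
    if circ is not None: print(" hub",[(q[0]/3+c[0]-30,q[1]/3+c[1]-10,q[2]/3) for q in circ[0]])
E
```

```text
w1 disc ((266.3442077636719, 167.8268280029297), (141.5615997314453, 143.4172821044922), 127.14043426513672) [0.56458741 0.19394945 0.047     ]
 dark 588.5 ((237.70863342285156, 206.75343322753906), (23.077756881713867, 30.065675735473633), 40.23635482788086)
 dark 87.0 ((264.5, 180.0), (10.0, 11.0), 90.0)
 dark 43.5 ((275.4292907714844, 166.9017333984375), (17.440441131591797, 6.459422588348389), 40.23635482788086)
 dark 577.0 ((277.60003662109375, 129.30001831054688), (19.230182647705078, 32.199378967285156), 26.56505012512207)
 hub [(np.float32(264.5), np.float32(183.16667), np.float32(18.699999))]
w2 disc ((296.1747131347656, 213.98109436035156), (130.0364990234375, 136.63958740234375), 80.65384674072266) [0.56446238 0.19401297 0.047     ]
 dark 599.0 ((268.75, 250.75), (23.33452033996582, 29.698482513427734), 45.0)
 dark 71.0 ((298.5, 231.5), (9.0, 9.0), 90.0)
 dark 41.5 ((306.3999938964844, 215.80003356933594), (15.205260276794434, 5.366562843322754), 63.43495178222656)
 dark 571.0 ((308.9601745605469, 180.01210021972656), (20.294116973876953, 30.764705657958984), 28.07248878479004)
 hub [(np.float32(296.83334), np.float32(220.16667), np.float32(14.033333))]
```

View pics/crop.png

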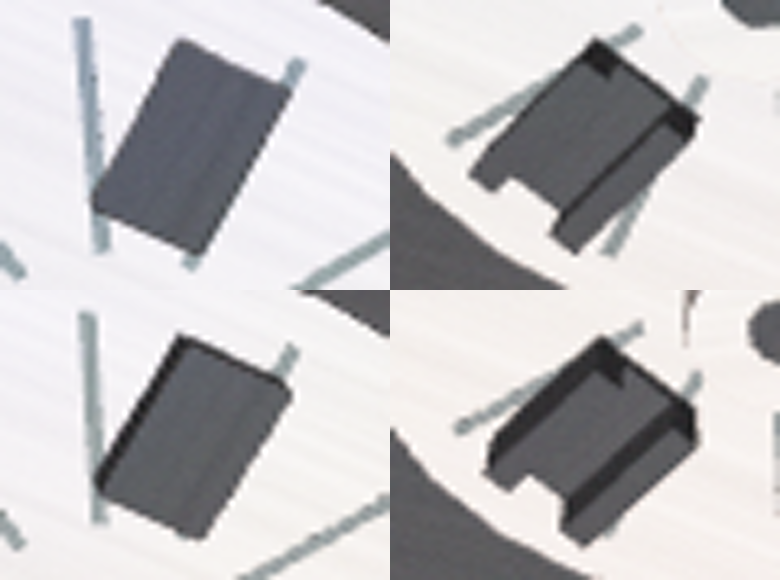

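The crops show the bar's top-face corners clearly, left column. They also show the channel's outer top corners, right column, which I'll triangulate along with the hub hole at (264.5,180) in w1 and (298.5,231.5) in w2.

```bash
python3 - <<'E'
from h import *
_,C1=load("w1");_,C2=load("w2"); sc=np.array([390/60,290/50])
def u(p,x,y,ox,oy): return (np.array(p,float)-[ox,oy]+.5)/sc+[x-30,y-25]-.5
bar=[([182,38],[187,340]),([290,93],[290,390]),([200,255],[200,540]),([95,208],[103,492])]
ch=[([585,61],[603,366]),([693,138],[697,440]),([575,255],[583,545]),([470,178],[487,472])]
for n,L,o1,o2,ox in(("bar",bar,(279,129),(310,180),0),("chan",ch,(238,207),(268,250),390)):
    P=[]; 
    for a,b in L:
        x,r=tri([(C1,u(a,*o1,ox,0)),(C2,u(b,*o2,ox,290))]); P.append(x); print(n,x.round(4),r.round(4))
    P=np.array(P); z=.047+(.018 if n=="bar" else .02)
    q1=np.mean([plane(C1,u(a,*o1,ox,0),z) for a,b in L],0);q2=np.mean([plane(C2,u(b,*o2,ox,290),z) for a,b in L],0)
    e1=P[1]-P[0];e2=P[2]-P[1]; print(" ctr",P.mean(0).round(4),"plane",q1.round(4),q2.round(4),"short",np.linalg.norm(P[2]-P[3]+e1)/2,"long",np.linalg.norm(e2+P[3]-P[0])/2,"ang long",np.degrees(np.arctan2(*(e2+P[3]-P[0])[1::-1])))
print("hub",tri([(C1,(264.5,180)),(C2,(298.3,231.5))]),plane(C1,(264.5,180),.092),plane(C2,(298.3,231.5),.092))
print("disc",tri([(C1,(266.34,167.83)),(C2,(296.17,213.98))]))
E
```

```text
bar [0.6254 0.2026 0.0588] 0.0002
bar [0.6223 0.1835 0.0597] 0.0001
bar [0.5913 0.1879 0.0624] 0.0001
bar [0.5937 0.2063 0.0587] 0.0002
 ctr [0.6082 0.1951 0.0599] plane [0.6083 0.195  0.065 ] [0.6089 0.1959 0.065 ] short 0.019081865870412787 long 0.03165192404924877 ang long 172.65257959241083
chan [0.5325 0.215  0.0633] 0.0005
chan [0.5234 0.1939 0.063 ] 0.0001
chan [0.4946 0.2059 0.0626] 0.0002
chan [0.5035 0.2272 0.0614] 0.0004
 ctr [0.5135 0.2105 0.0626] plane [0.5147 0.2104 0.067 ] [0.5157 0.2108 0.067 ] short 0.023036074902629548 long 0.03134526190122708 ang long 157.27345498720052
hub (array([0.55944316, 0.19225123, 0.09117602]), np.float64(5.8937983015361584e-05)) [0.55965046 0.19222572 0.092     ] [0.55966575 0.19243538 0.092     ]
disc (array([0.56454655, 0.19399518, 0.04711244]), np.float64(6.722593117784277e-05))
```

The ellipse centre carries perspective bias of about 5 mm. The hub point (0.5596, 0.1923, z 0.091) agrees with the expected 0.092, and both offcuts sit 48–49 mm from it, as they should. Next I grasp the bar and look at the bin on the way.

```bash
cat >> h.py <<'E'
def pick(xy,a,z,force=20):
    R=down(a)
    bot.move_pose([*xy,.16],R)
    bot.movel([*xy,z+.03],speed=.15)
    hit=bot.movel([*xy,z],speed=.04,f_stop=5)
    print("hit",hit,observe()["ee_pos"])
    claw.grab(force); s=observe(); print("gap mm",s["finger_gap"]*92,s["finger_force"])
    bot.movel([*xy,z+.02],speed=.06); bot.movel([*xy,.20],speed=.2); s=observe(); print("up gap",s["finger_gap"]*92,s["finger_force"],s["time_s"])
E
python3 - <<'E'
from h import *
pick((.6085,.1955),np.radians(-7.4),.0695)
a=np.radians(-15.3); c=np.array([.507,-.227]); p=c-.081*np.array([np.cos(a),np.sin(a)])
bot.move_pose([*p,.25],down(a)); bot.dwell(.2); im,C=shot("w3")
m=cv2.inRange(cv2.cvtColor(im,cv2.COLOR_RGB2HSV),(100,120,40),(130,255,255)); k=max(cv2.findContours(m,0,2)[0],key=cv2.contourArea)
hull=cv2.convexHull(k).reshape(-1,2); W=np.array([plane(C,q,.065)[:2] for q in hull],np.float32)
r=cv2.minAreaRect(W*1000); print(r, cv2.boundingRect(k))
E
```

```text
hit False [0.60874142 0.19553959 0.06976082]
gap mm 19.648145517279463 19.99613106250763
up gap 19.698301346202975 19.995913803577423 8.075
((505.4989013671875, -224.7640380859375), (180.5503387451172, 149.4163055419922), 74.81211853027344) (187, 44, 183, 149)
```

View pics/w3.png

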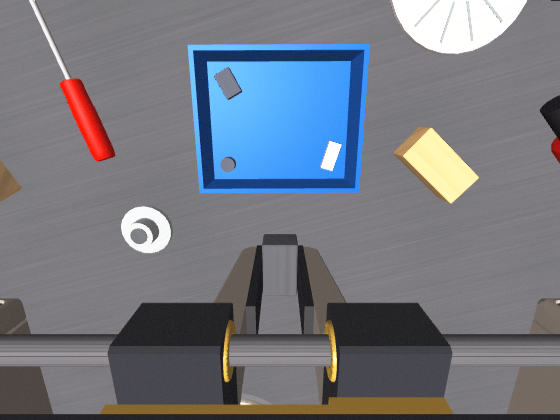

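w3 shows the bar held between the fingers at (280,250). The bin's rim spans (190–368, 44–192). It measures 180.5 x 149.4 mm at z 0.065, matching the given size, with scraps in three corners and a free middle. I'll place the bar, then fetch and place the channel.

```bash
cat >> h.py <<'E'
def place(dx):
    a=np.radians(-15.2); q=np.array([.5055,-.2248])+dx*np.array([np.cos(a),np.sin(a)])
    bot.move_pose([*q,.18],down(a)); print("hit",bot.movel([*q,.046],speed=.12,f_stop=10),observe()["ee_pos"])
    bot.dwell(.15); claw.gripper_open(); bot.dwell(.15); bot.movel([*q,.2],speed=.2); print("t",observe()["time_s"])
E
python3 - <<'E'
from h import *
place(.018)
pick((.515,.2106),np.radians(-22.7),.0695)
E
```

```text
hit False [ 0.52353198 -0.23000065  0.04697566]
t 14.1167
hit False [0.51519892 0.21065254 0.06969209]
gap mm 23.860082559896057 19.999918453395367
up gap 23.785552567882622 19.999923929572105 19.4083
```

```bash
python3 - <<'E'
from h import *
place(-.018)
a=np.radians(-15.2); p=np.array([.5055,-.2248])-.081*np.array([np.cos(a),np.sin(a)])
bot.move_pose([*p,.25],down(a)); bot.dwell(.2); b,_=shot("w4")
bot.move_pose([.51,.175,.235],down(.33)); bot.dwell(.3); i,_=shot("w5")
bot.move_pose([.56,.21,.235],down(.33)); bot.dwell(.3); j,_=shot("w6")
cv2.imwrite("pics/c2.png",np.hstack([b[30:210,170:390],i[60:260,170:390][:180],j[60:260,170:390][:180]])[:,:,::-1])
for n in("w5","w6"):
    im,C=load(n); x,y=proj(C,(.5596,.1923,.092)).round().astype(int); g=cv2.cvtColor(im,cv2.COLOR_RGB2GRAY)
    print(n,x,y)
    for k in cv2.findContours(cv2.inRange(g[y-20:y+20,x-20:x+20],0,120),0,2)[0]:
        if cv2.contourArea(k)>30: M=cv2.moments(k); q=(M["m10"]/M["m00"]+x-20,M["m01"]/M["m00"]+y-20); print(cv2.contourArea(k),q,plane(C,q,.092))
print(observe()["time_s"])
E
```

```text
hit False [ 0.48878509 -0.22052905  0.04687991]
t 24.5667
w5 279 152
95.5 (np.float64(278.8202443280977), np.float64(152.4415357766143)) [0.55937965 0.19220975 0.092     ]
w6 296 211
81.5 (np.float64(296.04703476482615), np.float64(210.92229038854805)) [0.55945711 0.19231116 0.092     ]
27.725
```

View pics/c2.png

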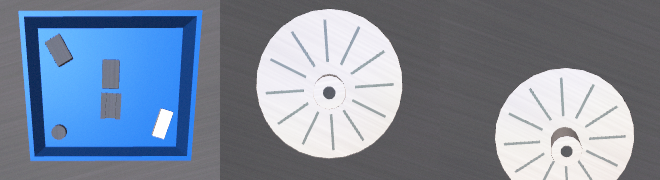

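Both offcuts lie in the middle of the bin, at crop positions (111,74) and (111,106). The disc is clear and still in place, with its hub at (0.5594, 0.1923). Now the hub.

```bash
python3 - <<'E'
from h import *
R=down(.33); q=(.5594,.1923)
bot.move_pose([*q,.16],R); bot.movel([*q,.105],speed=.12)
print("hit",bot.movel([*q,.075],speed=.05,f_stop=6),observe()["ee_pos"])
f0=observe()["ft_force"]; claw.grab(55); bot.dwell(.2); s=observe(); print(s["finger_gap"]*92,s["finger_force"])
bot.movel([*q,.08],speed=.03); bot.movel([*q,.175],speed=.08); bot.dwell(.6)
s=observe(); print(s["ee_pos"],s["finger_gap"]*92,s["finger_force"],s["ft_force"]-f0,s["moment"],s["time_s"])
im=vision.get_image("scene"); w,_=shot("w7"); t=vision.get_image("top"); bot.dwell(.5); w8,_=shot("w8")
print("drift",np.abs(w.astype(int)-w8).max(), np.abs(observe()["qd"]).max())
cv2.imwrite("pics/end.png",np.hstack([cv2.resize(im[120:270,120:420],(400,200)),cv2.resize(w,(267,200))])[:,:,::-1])
E
```

```text
hit False [0.55955196 0.19231218 0.07508092]
31.172145028395754 54.999945759773254
[0.55941718 0.19230775 0.17502561] 31.116546843632698 54.99784827232361 [-0.01334535  0.27540802 -5.64716499] [-0.00949016  0.01675311 -0.00196421] 32.8917
drift 78 0.0008692304312411931
```

View pics/end.png

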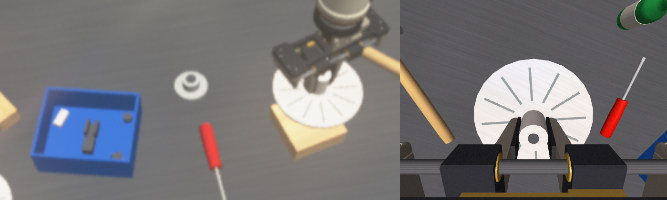

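The disc hangs above the block in the scene view, and the wrist view shows the hub between the pads. Before handing in, I'll check that it is level and steady.

```bash
python3 - <<'E'
from h import *
E=[]
for n in("w5","w7","w8"):
    im,C=load(n); m=cv2.inRange(cv2.cvtColor(im,cv2.COLOR_RGB2HSV),(0,0,165),(180,60,255)); 
    k=max(cv2.findContours(m[:240,150:430].copy(),0,2)[0],key=cv2.contourArea)
    z=.047 if n=="w5" else .147
    h=np.array([plane(C,q,z)[:2]*1000 for q in (cv2.convexHull(k).reshape(-1,2)+[150,0]) if n=="w5" or q[1]<190],np.float32)
    print(n,cv2.fitEllipse(h))
a,b=[cv2.imread(f"pics/{n}.png",0).astype(int) for n in("w7","w8")]; print("diff px>15:",(abs(a-b)>15).sum(), cv2.phaseCorrelate(a[50:180,180:400].astype(float),b[50:180,180:400].astype(float)))
E
```

```text
w5 ((559.4999389648438, 192.32977294921875), (158.86248779296875, 159.0355224609375), 49.47576904296875)
w7 ((553.3819580078125, 189.92733764648438), (163.6429901123047, 172.5128631591797), 113.31456756591797)
w8 ((553.2667236328125, 189.94973754882812), (163.6849822998047, 172.68922424316406), 112.9202651977539)
diff px>15: 28 ((0.49804683550163986, 0.49695028586758383), 1.0065997290770903)
```

```bash
python3 - <<'E'
from h import *
from scipy.optimize import least_squares
from scipy.spatial.transform import Rotation as Ro
for n,g in(("w5",[.5594,.1923,.075]),("w7",[.5594,.1923,.175])):
    im,C=load(n); m=cv2.inRange(cv2.cvtColor(im,cv2.COLOR_RGB2HSV),(0,0,165),(180,60,255))
    k=max(cv2.findContours(m,0,2)[0],key=cv2.contourArea).reshape(-1,2); q=cv2.convexHull(k).reshape(-1,2)
    q=np.array([p for p in k if abs(cv2.pointPolygonTest(q,(float(p[0]),float(p[1])),True))<1.5])
    if n=="w7": q=q[q[:,1]<270]
    rs=[ray(C,p) for p in q]; Rt=down(.33)
    def f(x):
        N=Rt@Ro.from_rotvec([x[0],x[1],0]).as_matrix()@[0,0,-1.]; c=np.array(g)-.028*N+np.array([0,0,x[2]])
        return [np.linalg.norm(e+d*((c-e)@N)/(d@N)-c)-.0797 for e,d in rs]
    for fx in (0,1):
        s=least_squares((lambda y:f([y[0],y[1],0])) if fx else f,[0,0] if fx else [0,0,0],loss="soft_l1",f_scale=.0005); print(n,len(q),q[:,1].min(),q[:,1].max(),"tilt deg x,y",np.degrees(s.x[:2]).round(2),"dz",s.x[2:],"rms mm",1000*np.sqrt(np.mean(s.fun**2)))
E
```

```text
w5 210 69 217 tilt deg x,y [-0.04 -0.15] dz [-0.00291042] rms mm 0.39802125293423496
w5 210 69 217 tilt deg x,y [-0.07  0.21] dz [] rms mm 0.7767646851400678
w7 188 123 269 tilt deg x,y [ 0.28 -0.64] dz [-0.00134228] rms mm 0.26549246418631484
w7 188 123 269 tilt deg x,y [ 0.3  -0.92] dz [] rms mm 0.3666135443875614
```

```bash
python3 - <<'E'
import cv2,numpy as np
a=cv2.imread("pics/w7.png"); cv2.imwrite("pics/w7c.png",cv2.resize(a[100:350,130:430],(720,600)))
E
```

```text
(no output)
```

View pics/w7c.png

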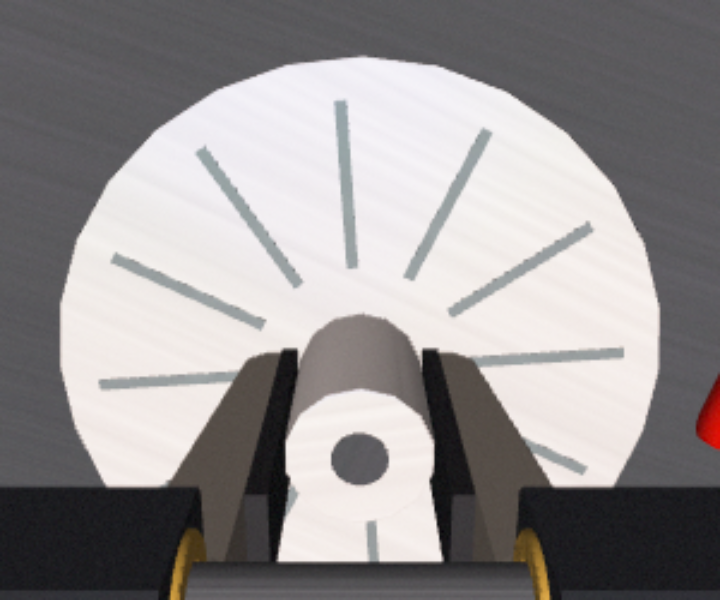

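The close view shows the hub centred between the pads, with its hole at (360,458). The fitted tilt is under 1°, so the disc is level and steady; I'm handing in.

```bash
python3 -c "
from h import *
print(observe()['time_s'],observe()['ee_pos']); print(order.job_done())"
```

```text
33.5917 [0.5594107  0.19231378 0.17502389]
the job is handed in; nothing more can be done
None
```

Both offcuts are in the bin and the disc is held by its hub, level to within 1° and 10 cm above the block; I handed the job in at 33.6 s and it returned no verdict.

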